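# Clamp a block in a drilling jig with its push-and-turn plunger

### The job

Clamp the aluminium block in the drilling jig: push the red ball of the plunger handle along the slot until the plunger is fully forward and has driven the block against the end stop, then push the ball over sideways and down to the very end of the short leg of the slot, so that the plunger is locked, and come away. Only push, from outside, with the fingertips: do not take the ball between the fingers, do not lift the block, and leave the things lying around the jig where they are.

Things in the scene. Friction and masses are not known exactly. Their poses are not given: they have to be found in the camera images.
- jig: Drilling jig bolted to the bench; place and yaw vary. Base plate 120 (x) x 290 (y) x 15 mm. Origin on the bench top below the plunger's axis; +y is the way the plunger is pushed, +x the side its handle turns down to, z up. A bright steel tube, 44 mm outside, lies along y from y = -98 to +12 mm, its axis 40 mm and its top 62 mm above the bench. No fixed part of the jig is higher than z = 77 mm.
- corner (a point): Corner of the L-shaped slot (13 mm wide) in the tube, on the tube's top at jig x = 0, y = -16.5, z = 62 mm. The long leg runs from here back along the tube's top to y = -71.5 mm; the short leg runs from here down over the tube's +x side.
- plunger (a joint): Travel of the plunger along jig +y in m: 0 back, 0.050 fully forward; starts between 0 and 0.018. About 5 N of friction; it stays where it is left. Over the last few mm the sprung nose bears on the block and it takes up to about 12 N. The handle can turn only at about 0.047 to 0.050, where the short leg is.
- handle (a joint): Turn of the handle about the plunger's axis in rad: 0 upright (ball straight above the axis, as it starts), 1.35 at the end of the short leg, the ball then out on the jig's +x side. About 2 N at the ball moves it; it stays where it is left.
- ball (a point): Centre of the red ball, 28 mm in diameter, on the handle, 53 mm from the plunger's axis; a 10 mm steel pin joins it to the plunger through the slot. In the jig's frame it is at x = 0.053 sin(handle), y = -0.065 + plunger, z = 0.040 + 0.053 cos(handle), in m.
- nose: Brass nose on the front end of the plunger, a disc 18 mm in diameter that moves with it and is sprung (about 1 N per mm, gives up to 9 mm). Its face is at jig y = 0.0195 + plunger when the spring is not pressed.
- block_mid (a point): Centre of the aluminium block to be clamped, loose in the nest: 45 mm (x) x 60 mm (y) x 30 mm high, 0.15 to 0.3 kg. It lies 3 to 14 mm short of the end stop and slides along the nest; the nose pushes it there when the plunger comes forward.
- block: The same aluminium block; its origin is the centre of its underside.
- seat (a point): Where the block's centre is when the block is against the end stop: jig x = 0, y = +95, z = 38 mm. The nest around it has two rest strips and two low side rails; the fixed end stop, 66 mm wide, has its face at y = +125 mm. A drill-bush plate on a post at the -x side bridges the nest.
- spare_raw: Loose plain aluminium block like the one in the jig, lying on the bench on the jig's +x side. Leave alone.
- spare_drilled: Loose aluminium block already drilled, 45 x 60 x 30 mm, lying on the bench on the jig's +x side. Leave alone.
- brush: Bench brush about 200 mm long lying on the jig's -x side. Leave alone.
- tape: Black and grey tape measure 72 x 70 x 40 mm lying on the jig's -x side. Leave alone.
- oil: Yellow oil bottle, 48 mm in diameter, 130 mm high, standing beyond the end-stop end of the jig. Leave alone.
- square: Small try square, 75 mm stock, 100 mm blade, lying behind the rear end of the jig. Leave alone.
- file: Flat file with a wooden handle, 350 mm long, lying at the left of the bench. Leave alone.
- hammer: Hammer 280 mm long lying at the right of the bench. Leave alone.
There are look-alikes about, which are no part of the job. What is shaped like the block but turquoise is not meant.

How it is judged:
By the outcome, as a careful person would: the job done as asked, in the order asked, and still so for the second after the job is handed in, with the robot touching nothing.
It also fails if it takes over 48 s, if anything falls off the work surface, if the arm or the gripper's body presses on something with over 40 N, if the wrist force passes 120 N, or if a joint passes its speed limit or range.

### The arm

A 7-joint arm with a two-finger parallel gripper is mounted at the origin on the work surface. World frame = base frame: x ahead of the robot, y to its left, z up, the work surface at z = 0. Lengths are in m, angles in degrees, forces in N, time in s.
With the tool pointing down it reaches from about 0.425 to 0.875 m from the base axis. Payload 4.7 kg.
Tool frame: the origin (TCP) lies on the mounting face of the last link; the fingertips stand 182 mm ahead of it and the grasp point (between the pads) lies 164 mm ahead of it; z points along the fingers, x is the direction in which the jaws open and shut, and the axes are right-handed (so a half turn about z gives the same grasp; the last joint's range is limited). The gripper opens to 87 mm and grips with 3 to 60 N. Pads are 19 mm wide; open, the fingers measure 117 mm over their backs; the gripper's body (75 mm by 190 mm) begins 51 mm behind the grasp point.
Start: joints at [-71.729, 18.392, -4.016, 83.108, 1.295, 78.541, -3.26], TCP at [0.195, 0.62, 0.405] pointing down, gripper open.
Joint ranges: [-163.93, 163.93], [-17.29, 119.83], [-79.2, 71.16], [3.27, 140.29], [-89.18, 269.18], [5.43, 117.66], [-154.24, 154.24]. Speed limits (degrees/s): [147.25, 147.25, 180, 180, 180, 180, 180].

### API

Orientations are given as [roll, pitch, yaw] about the fixed x, y, z axes, in that order (R = Rz(yaw) Ry(pitch) Rx(roll)).
In Python, from cell import status, cams, env, outline_of, landmark_of gives the robot as it stands. The module is installed in compiled form; this text tells all that it offers.
- The arm moves only by the tool jog_arm, never from a script. Its argument "rows" is a list of rows, each a list of 7 numbers: the closure, from 0 (fully open) to 1 (shut), then the shift along the tool's x, y, z in m, then the turn, a rotation vector about the tool's x, y, z in degrees. A call has 1 to 12 rows; each row shifts and turns the commanded pose from where the row before left it, along the tool's axes as they then stand; what a row does not reach is not made up. A row lasts 1/12 s, in which the tool goes at most 41.7 mm and 7.16 degrees, less where a joint would pass 70% of its speed; a pose out of reach is approached as far as the arm can. A call with a gripper value outside its range is refused whole. The fingers move at their own pace and stop on an object; "grip_force" is the grip in N (left out, the last holds). Time passes only in rows, so rows that do not move let the fingers close. It gives the time, the measured TCP pose, the force and the opening at its end, in the units of the state.
- status.get_obs(): the state, without advancing time (a new reading comes with each control period).
- cams.read_camera(name): name is "side" or "top"; returns (picture, depth): 400x640x3 uint8, red, green, blue; 400x640 float32, m along the optical axis (not along the pixel's ray), 0 where there is no reading.
- cams.camera_params(name): a dict with "vfov" (degrees; the focal length in pixels is half the picture's height over the tangent of half this angle, whatever the lens; pixels are square), "cx", "cy" (the principal point, pixels), "eye" and "attitude" of the camera in the world. Camera axes: x right, y up, looking along -z (the intrinsics and any distortion apply to the point x, -y, -z); pixel columns grow to the right and rows downward; lengths in m; the calibration is good to about 2 mm. A picture is of the moment at which its call begins. camera_params takes no time and is no camera call.
- env.sign_off(): hands the job in, once; it reports no verdict.
Trained networks look in the newest picture that a camera, given by its name, has taken for a name from the list of things; names that differ only in an ending like _2 or _b are one class to them, and where a whole thing is asked for, a point or a joint stands for the part that bears it (a point fixed in the world has none). Each returns a list of dicts, best first, with "conf" (0 to 1); they miss things now and then, are a little off and sometimes report something else, mostly with a low value. They report only what shows in the picture. A call takes as long as a camera call. They do not tell look-alikes from the thing itself.
- outline_of(camera, name): "pixels" (400x640 bool, what is visible of it) and "box" ([left, top, right, bottom] in pixels, round what is visible of it).
- landmark_of(camera, name): "position" ([row, column] in pixels: a listed point, or the origin of a listed thing).
The state is a dict: "time_s": time; "qpos": joint angles; "joint_velocities": joint speeds; "effort": joint torques, N m; "tool_pos": TCP position; "tool_rot": TCP orientation; "force": force on the tool from outside, world axes, zero at the start; "wrist_torque": the same for the moment, N m; "grip_width": finger opening in m.
Only numpy, scipy, OpenCV 4.12 (cv2) and the standard library are available. Lean on these libraries where they do the work, as an engineer would, in place of code of your own. Each camera call takes 0.05 s, during which the arm holds its last target. There are 200 camera calls.

## Working session

There is one attempt and no reset: what is moved stays moved. The work goes in short steps, Python scripts to look and compute and a tool call to move; the robot and the scene stay as the last step left them, time stands still between calls to the robot, and variables do not carry over. Pictures are saved under pics/ and viewed, about 8 in all and at most 12, crops included, and the job is handed in when it is done.

Besides the shell and the picture viewer there is one more tool, called after "Call:" as name(argument=value, ...), one argument or row to a line, values as JSON. jog_arm: Moves the arm, as the interface text tells. Its arguments: {"type":"object","properties":{"rows":{"type":"array"},"grip_force":{"type":"number"}},"required":["rows"]}

```bash
mkdir -p pics
cat > h.py <<'E'
import numpy as np, cv2
from scipy.spatial.transform import Rotation as R
from cell import status, cams, env, outline_of, landmark_of
def shot(n,fn=None):
    im,d=cams.read_camera(n)
    if fn: cv2.imwrite('pics/'+fn,im[:,:,::-1])
    return im,d
def par(n):
    p=cams.camera_params(n); f=200/np.tan(np.radians(p['vfov'])/2)
    return p,f
E
python3 - <<'E'
from h import *
for n in('top','side'):
    print(n,cams.camera_params(n)); im,d=shot(n,n+'0.png')
    for t in('ball','corner','seat','block_mid','jig'):
        try:print(t,[(np.round(r['position'],1),round(r['conf'],2)) for r in landmark_of(n,t)][:3])
        except Exception as e: print(t,e)
print(status.get_obs())
E
```

```text
top {'vfov': 53.79155912721495, 'cx': 318.471227701909, 'cy': 202.45517365963224, 'eye': array([0.50581954, 0.02525706, 1.44015506]), 'attitude': array([ 2.52300465e+00,  2.22484500e-02, -9.07885553e+01])}
ball [(array([196.1, 313.7]), 0.55), (array([202.6, 302.9]), 0.21)]
corner [(array([203.9, 307. ]), 0.59), (array([210.5, 279.8]), 0.17)]
seat [(array([215.1, 278. ]), 0.77), (array([234. , 331.3]), 0.16)]
block_mid [(array([196.6, 227.1]), 0.71), (array([250.5, 239.3]), 0.59), (array([212.1, 278.9]), 0.48)]
jig [(array([205. , 303.8]), 0.92)]
side {'vfov': 43.110419301728726, 'cx': 318.0272830485836, 'cy': 203.59998194842575, 'eye': array([ 0.50554812, -0.94036457,  1.05286271]), 'attitude': array([44.41137518,  0.3465664 , -5.02451648])}
ball [(array([193. , 311.8]), 0.52), (array([184.7, 339.4]), 0.33)]
corner [(array([193.7, 304.1]), 0.85)]
seat [(array([175.2, 296.3]), 0.6)]
block_mid [(array([139.6, 309.9]), 0.72), (array([175.7, 293.5]), 0.59), (array([176.1, 373.6]), 0.58)]
jig [(array([207.5, 306.9]), 0.68)]
{'time_s': 0.6, 'qpos': array([-71.73053895,  18.39030459,  -4.01621778,  83.10982114,
         1.29496169,  78.5395617 ,  -3.26147334]), 'joint_velocities': array([-0.02464427, -0.00429209, -0.03852049,  0.05933844,  0.06585988,
       -0.18291081, -0.00583057]), 'effort': array([ 8.50175347e-04, -4.90798259e+01, -4.01990460e-01, -3.12612891e+01,
       -6.35758205e-02,  3.40190576e-02,  2.49186076e-05]), 'tool_pos': array([0.19505972, 0.62003546, 0.40478499]), 'tool_rot': array([ 1.79997279e+02, -5.44510096e-03,  7.25380163e+01]), 'force': array([-0.09194115, -0.30142774, -0.18640854]), 'wrist_torque': array([0.01439241, 0.01382542, 0.00415799]), 'grip_width': 0.08708718381734358}
```

View pics/top0.png

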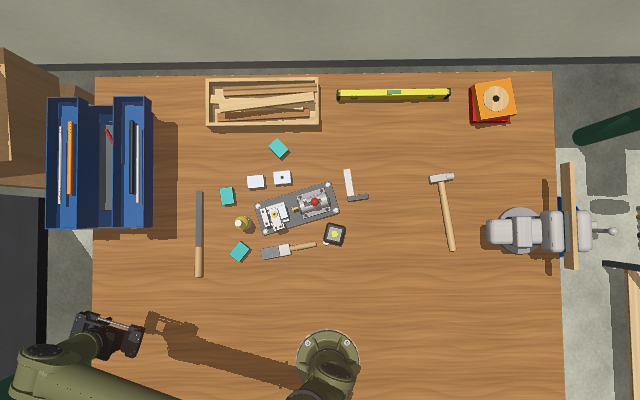

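View pics/side0.png

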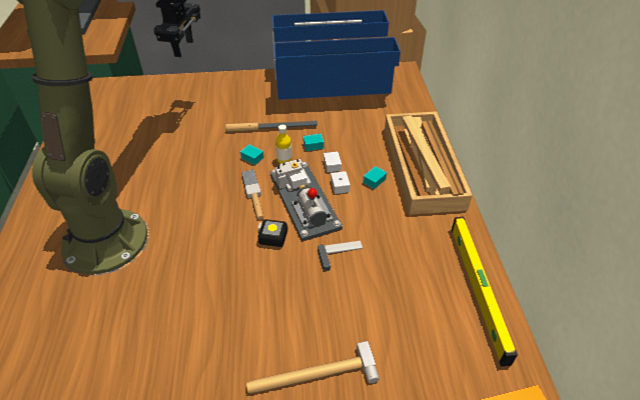

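The top view shows the red ball at about (col 315, row 202), with the nest and end stop to its left near (275, 214). The spare blocks lie above the jig (+x side), with the tape and brush below it. In the side view the ball is at (312, 193). Next I measure the ball and the jig's yaw.

```bash
cat >> h.py <<'E'
def ray(n,rc):
    p,f=par(n); rc=np.atleast_2d(rc)
    v=np.c_[(rc[:,1]-p['cx'])/f,-(rc[:,0]-p['cy'])/f,-np.ones(len(rc))]
    return p['eye'],v@R.from_euler('xyz',p['attitude'],degrees=True).as_matrix().T
def depth_pts(n,d,rc):
    e,v=ray(n,rc); return e+v*d[rc[:,0],rc[:,1]][:,None]
def at_z(n,rc,z):
    e,v=ray(n,rc); return e+v*((z-e[2])/v[:,2])[:,None]
def red(im):
    h=cv2.cvtColor(im,cv2.COLOR_RGB2HSV); m=((h[...,0]<7)|(h[...,0]>173))&(h[...,1]>150)&(h[...,2]>80)
    m[:150]=0;m[260:]=0;m[:,:230]=0;m[:,400:]=0
    return m
def ballpos(p=True):
    es,vs=[],[]
    for n in('top','side'):
        im,d=shot(n); rc=np.argwhere(red(im)); c=rc.mean(0)
        e,v=ray(n,c); v=v[0]/np.linalg.norm(v); es.append(e);vs.append(v)
        if p: print(n,len(rc),c,'depthpts mean',depth_pts(n,d,rc).mean(0).round(4))
    A=sum(np.eye(3)-np.outer(v,v) for v in vs); b=sum((np.eye(3)-np.outer(v,v))@e for e,v in zip(es,vs))
    return np.linalg.solve(A,b)
E
python3 - <<'E'
from h import *
print('ball',ballpos().round(4))
for n in('top','side'):
    im,d=shot(n)
    o=outline_of(n,'jig')[0]; m=o['pixels']; rc=np.argwhere(m&(d>0)); P=depth_pts(n,d,rc)
    print(n,o['conf'],len(rc),'z pct',np.percentile(P[:,2],[2,25,50,75,98]).round(3))
    q=P[(P[:,2]>0.003)&(P[:,2]<0.09)]
    r=cv2.minAreaRect(q[:,:2].astype(np.float32)*1000); print(r)
    # bench check
    print('bench',depth_pts(n,d,np.array([[300,450],[250,380]])).round(4))
    for t in('corner','seat','ball','jig','block_mid','oil','tape','spare_raw','spare_drilled'):
        z=dict(corner=.062,seat=.038,ball=.093,jig=0,block_mid=.038,oil=0,tape=0.02,).get(t,0.0)
        print(t,[(at_z(n,x['position'],z)[0].round(4),round(x['conf'],2)) for x in landmark_of(n,t)[:3]])
im,_=shot('top');a=cv2.resize(im[160:250,220:380],None,fx=5,fy=5,interpolation=cv2.INTER_CUBIC)
cv2.imwrite('pics/c1.png',a[:,:,::-1])
E
```

```text
top 43 [201.18604651 314.1627907 ] depthpts mean [0.5692 0.0395 0.1045]
side 73 [192.61643836 311.98630137] depthpts mean [0.5681 0.0209 0.1118]
ball [0.5696 0.0396 0.0933]
top 0.87 2578 z pct [0.009 0.016 0.02  0.051 0.091]
((549.7098999023438, 105.97127532958984), (122.16600036621094, 292.6431579589844), 16.388267517089844)
bench [[ 0.2102 -0.445   0.0023]
 [ 0.3933 -0.1961  0.0017]]
corner [(array([0.5712, 0.0654, 0.062 ]), 0.82)]
seat [(array([0.5365, 0.1782, 0.038 ]), 0.77)]
ball [(array([0.5759, 0.0439, 0.093 ]), 0.56)]
jig [(array([0.5765, 0.0858, 0.    ]), 0.82)]
block_mid [(array([0.3977, 0.3062, 0.038 ]), 0.82), (array([0.759 , 0.1683, 0.038 ]), 0.71), (array([0.5363, 0.1668, 0.038 ]), 0.58)]
oil [(array([0.5011, 0.2863, 0.    ]), 0.59)]
tape [(array([ 0.4481, -0.0321,  0.02  ]), 0.89), (array([0.4555, 0.4536, 0.02  ]), 0.38)]
spare_raw [(array([0.641 , 0.2389, 0.    ]), 0.75)]
spare_drilled [(array([0.6624, 0.16  , 0.    ]), 0.68)]
side 0.88 2965 z pct [0.004 0.015 0.021 0.051 0.096]
((552.3158569335938, 100.8316879272461), (121.8660659790039, 290.0385437011719), 16.0819149017334)
bench [[ 8.829e-01 -2.708e-01 -1.500e-03]
 [ 7.392e-01 -9.990e-02 -7.000e-04]]
corner [(array([0.5605, 0.0772, 0.062 ]), 0.61), (array([ 0.528 , -0.4707,  0.062 ]), 0.52)]
seat [(array([0.5301, 0.1727, 0.038 ]), 0.64)]
ball [(array([0.5614, 0.0443, 0.093 ]), 0.44), (array([ 0.5281, -0.4826,  0.093 ]), 0.22), (array([0.4066, 0.0315, 0.093 ]), 0.2)]
jig [(array([0.5582, 0.076 , 0.    ]), 0.58)]
block_mid [(array([0.7584, 0.1371, 0.038 ]), 0.86), (array([0.4036, 0.2952, 0.038 ]), 0.74), (array([0.5242, 0.1733, 0.038 ]), 0.72)]
oil [(array([0.4903, 0.3108, 0.    ]), 0.83)]
tape [(array([ 0.4573, -0.0389,  0.02  ]), 0.72), (array([0.6437, 0.2281, 0.02  ]), 0.66)]
spare_raw [(array([0.6534, 0.2601, 0.    ]), 0.78), (array([0.3964, 0.1337, 0.    ]), 0.16)]
spare_drilled [(array([0.6599, 0.1667, 0.    ]), 0.6)]
```

View pics/c1.png

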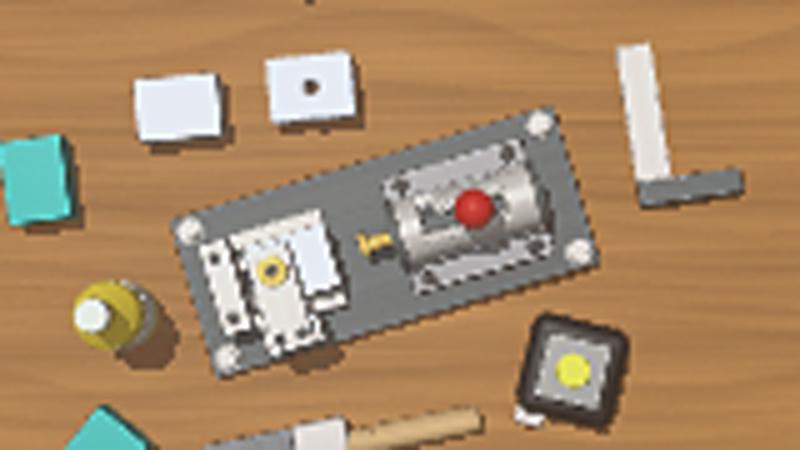

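The ball is at about (0.570, 0.040, 0.093); its height matches the expected 93 mm. The jig yaw is about 16.2° (jig +x along world +x) and the plunger starts near 0.016. The crop shows the tube around (474, 210) and the nest to its left, with nothing near the ball.

Now I shut the fingers and turn the tool so tool x lies along jig x and tool y along jig −y.

Call:
jog_arm(
  rows=[
    [1, 0, 0, 0, 0, 0, 7.04],
    [1, 0, 0, 0, 0, 0, 7.04],
    [1, 0, 0, 0, 0, 0, 7.04],
    [1, 0, 0, 0, 0, 0, 7.04],
    [1, 0, 0, 0, 0, 0, 7.04],
    [1, 0, 0, 0, 0, 0, 7.04],
    [1, 0, 0, 0, 0, 0, 7.04],
    [1, 0, 0, 0, 0, 0, 7.04],
  ],
  grip_force=20,
)

```text
time_s: 2.52
tool_pos: [0.195, 0.62, 0.4048]
tool_rot: [-180.0, -0.0, 15.9]
force: [0.3, 0.1, 0.3]
grip_width: 0.0421
```

Call:
jog_arm(
  rows=[
    [1, 0.0099, 0.0355, 0, 0, 0, 0],
    [1, 0.0099, 0.0355, 0, 0, 0, 0],
    [1, 0.0099, 0.0355, 0, 0, 0, 0],
    [1, 0.0099, 0.0355, 0, 0, 0, 0],
    [1, 0.0099, 0.0355, 0, 0, 0, 0],
    [1, 0.0099, 0.0355, 0, 0, 0, 0],
    [1, 0.0099, 0.0355, 0, 0, 0, 0],
    [1, 0.0099, 0.0355, 0, 0, 0, 0],
    [1, 0.0099, 0.0355, 0, 0, 0, 0],
    [1, 0.0099, 0.0355, 0, 0, 0, 0],
  ],
)

```text
time_s: 3.35
tool_pos: [0.3899, 0.305, 0.4051]
tool_rot: [-180.0, -0.0, 16.2]
force: [0.6, 0.4, 0.8]
grip_width: 0.0005
```

Call:
jog_arm(
  rows=[
    [1, 0.0099, 0.0355, 0, 0, 0, 0],
    [1, 0.0099, 0.0355, 0, 0, 0, 0],
    [1, 0.0099, 0.0355, 0, 0, 0, 0],
    [1, 0.0099, 0.0355, 0, 0, 0, 0],
    [1, 0.0099, 0.0355, 0, 0, 0, 0],
    [1, 0.0099, 0.0355, 0, 0, 0, 0],
    [1, 0.0099, 0.0355, 0, 0, 0, 0],
    [1, 0.0099, 0.0355, 0, 0, 0, 0],
    [1, 0.0099, 0.0355, 0, 0, 0, 0],
    [1, 0, 0, 0, 0, 0, 0],
    [1, 0, 0, 0, 0, 0, 0],
  ],
)

```text
time_s: 4.27
tool_pos: [0.5646, 0.0222, 0.4048]
tool_rot: [179.9, 0.0, 15.9]
force: [-0.3, 0.6, 0.7]
grip_width: 0.0004
```

Call:
jog_arm(
  rows=[
    [1, 0.0097, 0.0327, 0, 0, 0, 0],
    [1, 0, 0, 0.035, 0, 0, 0],
    [1, 0, 0, 0.035, 0, 0, 0],
    [1, 0, 0, 0.035, 0, 0, 0],
    [1, 0, 0, 0.03, 0, 0, 0],
    [1, 0, 0, 0.007, 0, 0, 0],
    [1, 0, 0, 0, 0, 0, 0],
  ],
)

```text
time_s: 4.85
tool_pos: [0.5813, -0.0022, 0.2606]
tool_rot: [-179.9, 0.3, 16.3]
force: [-0.4, 0.1, 0.3]
grip_width: 0.0002
```

Run:
```python
from h import *
o=status.get_obs();print(o['tool_pos'].round(4),o['tool_rot'].round(2),o['force'].round(1))
print('ball',ballpos().round(4))
im,_=shot('side');im2,_=shot('top')
a=np.hstack([cv2.resize(x,None,fx=4,fy=4,interpolation=cv2.INTER_CUBIC) for x in(im[130:250,260:360],im2[150:270,260:360])])
cv2.imwrite('pics/c2.png',a[:,:,::-1])
```

```text
[ 0.5813 -0.0022  0.2606] [-179.92    0.28   16.32] [-0.4  0.1  0.3]
top 0 [nan nan] depthpts mean [nan nan nan]
side 0 [nan nan] depthpts mean [nan nan nan]
ball [nan nan nan]h.py:26: RuntimeWarning: Mean of empty slice.
  im,d=shot(n); rc=np.argwhere(red(im)); c=rc.mean(0)
  ret = um.true_divide(
h.py:28: RuntimeWarning: Mean of empty slice.
  if p: print(n,len(rc),c,'depthpts mean',depth_pts(n,d,rc).mean(0).round(4))
```

View pics/c2.png

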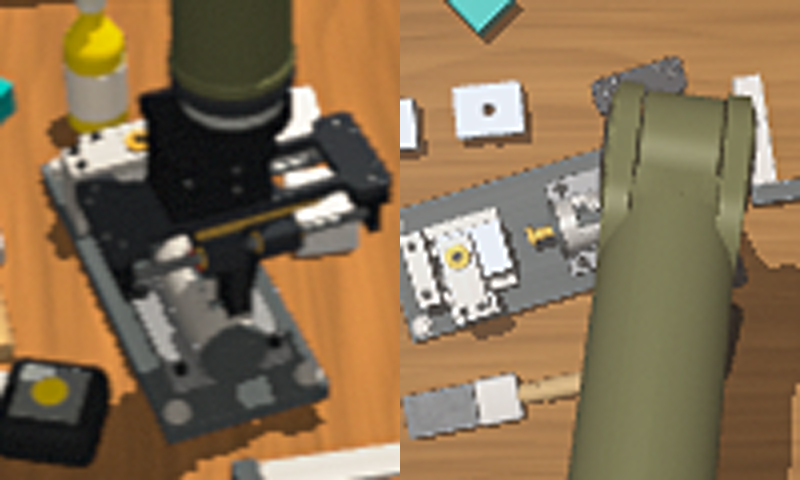

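In the side crop the fingertips stand over the tube behind the ball, which is now hidden. The tip is about 43 mm behind it, centred. Start pushing along jig +y.

Call:
jog_arm(
  rows=[
    [1, 0, -0.008, 0, 0, 0, 0],
    [1, 0, -0.008, 0, 0, 0, 0],
    [1, 0, -0.005, 0, 0, 0, 0],
    [1, 0, -0.005, 0, 0, 0, 0],
    [1, 0, -0.004, 0, 0, 0, 0],
    [1, 0, -0.004, 0, 0, 0, 0],
  ],
)

```text
time_s: 5.55
tool_pos: [0.5738, 0.0279, 0.264]
tool_rot: [179.8, -0.2, 16.2]
force: [1.9, -5.6, 2.1]
grip_width: 0.0002
```

Call:
jog_arm(
  rows=[
    [1, 0, -0.003, 0, 0, 0, 0],
    [1, 0, -0.003, 0, 0, 0, 0],
    [1, 0, -0.003, 0, 0, 0, 0],
    [1, 0, -0.003, 0, 0, 0, 0],
  ],
)

```text
time_s: 5.88
tool_pos: [0.5706, 0.0388, 0.264]
tool_rot: [179.8, -0.2, 16.2]
force: [3.4, -6.5, 2.3]
grip_width: 0.0001
```

Call:
jog_arm(
  rows=[
    [1, 0, -0.002, 0, 0, 0, 0],
    [1, 0, -0.002, 0, 0, 0, 0],
    [1, 0, -0.002, 0, 0, 0, 0],
  ],
)

```text
time_s: 6.13
tool_pos: [0.569, 0.0443, 0.264]
tool_rot: [179.8, -0.2, 16.1]
force: [3.2, -6.3, 2.8]
grip_width: 0.0003
```

Call:
jog_arm(
  rows=[
    [1, 0, -0.0015, 0, 0, 0, 0],
    [1, 0, -0.0015, 0, 0, 0, 0],
  ],
)

```text
time_s: 6.3
tool_pos: [0.5683, 0.0469, 0.2641]
tool_rot: [179.7, -0.2, 16.1]
force: [3.2, -7.6, 2.3]
grip_width: 0.0002
```

Call:
jog_arm(
  rows=[
    [1, 0, -0.001, 0, 0, 0, 0],
    [1, 0, -0.001, 0, 0, 0, 0],
  ],
)

```text
time_s: 6.47
tool_pos: [0.5678, 0.0482, 0.2641]
tool_rot: [179.7, -0.2, 16.1]
force: [3.3, -9.4, 2.4]
grip_width: 0.0003
```

Call:
jog_arm(
  rows=[
    [1, 0, -0.001, 0, 0, 0, 0],
    [1, 0, -0.001, 0, 0, 0, 0],
  ],
)

```text
time_s: 6.63
tool_pos: [0.5676, 0.049, 0.2642]
tool_rot: [179.6, -0.2, 16.1]
force: [4.9, -11.5, 2.1]
grip_width: 0.0004
```

Call:
jog_arm(
  rows=[
    [1, 0, -0.001, 0, 0, 0, 0],
    [1, 0, -0.001, 0, 0, 0, 0],
  ],
)

```text
time_s: 6.8
tool_pos: [0.5673, 0.0495, 0.2643]
tool_rot: [179.4, -0.2, 16.0]
force: [5.3, -14.7, 1.4]
grip_width: 0.0002
```

Call:
jog_arm(
  rows=[
    [1, 0, -0.001, 0, 0, 0, 0],
    [1, 0, -0.001, 0, 0, 0, 0],
  ],
)

```text
time_s: 6.97
tool_pos: [0.5671, 0.05, 0.2643]
tool_rot: [179.3, -0.3, 16.0]
force: [7.5, -17.5, 0.7]
grip_width: 0.0003
```

Call:
jog_arm(
  rows=[
    [1, 0, -0.001, 0, 0, 0, 0],
    [1, 0, -0.001, 0, 0, 0, 0],
    [1, 0, 0, 0, 0, 0, 0],
  ],
)

```text
time_s: 7.22
tool_pos: [0.5668, 0.0504, 0.2644]
tool_rot: [179.2, -0.3, 15.9]
force: [8.1, -19.5, 1.0]
grip_width: 0.0006
```

Call:
jog_arm(
  rows=[
    [1, 0, 0.012, 0, 0, 0, 0],
    [1, 0, 0.013, 0, 0, 0, 0],
    [1, 0, 0, -0.025, 0, 0, 0],
    [1, 0, 0, -0.025, 0, 0, 0],
    [1, -0.025, 0, 0, 0, 0, 0],
    [1, -0.03, 0, 0, 0, 0, 0],
    [1, 0, 0, 0, 0, 0, 0],
  ],
)

```text
time_s: 7.8
tool_pos: [0.5143, 0.018, 0.312]
tool_rot: [-179.8, 0.3, 16.1]
force: [0.3, 0.3, -0.3]
grip_width: 0.0005
```

Run:
```python
from h import *
o=status.get_obs();print(o['time_s'],o['tool_pos'].round(4),o['tool_rot'].round(2),o['force'].round(1))
im,d=shot('side');rc=np.argwhere(red(im));print(len(rc))
if len(rc):print(at_z('side',rc.mean(0),.093))
a=cv2.resize(im[130:250,250:370],None,fx=5,fy=5,interpolation=cv2.INTER_CUBIC)
cv2.imwrite('pics/c3.png',a[:,:,::-1])
```

```text
7.8 [0.5143 0.018  0.312 ] [-179.79    0.28   16.15] [ 0.3  0.3 -0.3]
70
[[0.55991617 0.07184797 0.093     ]]
```

View pics/c3.png

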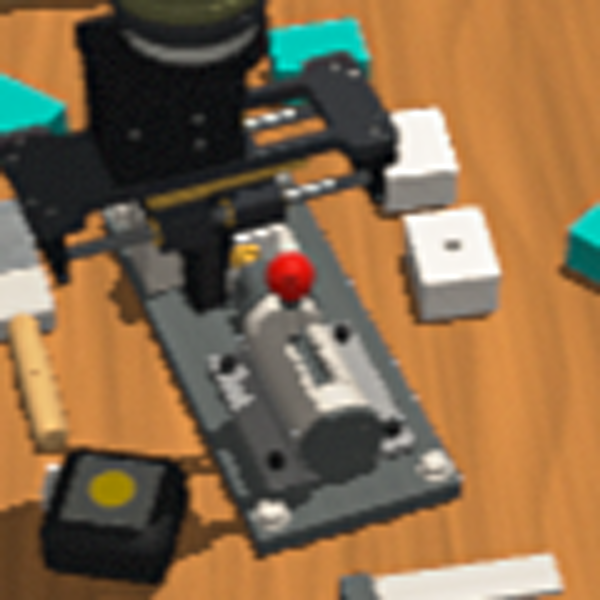

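The ball is at (0.560, 0.072): it moved 33.6 mm along jig y, and the slot behind it is now open. In the crop it is at (290, 275), at the front of the tube. The force reached 20 N with almost no further motion, so the plunger is at its stop. Next I go to the −x side.

Call:
jog_arm(
  rows=[
    [1, 0, -0.02, 0, 0, 0, 0],
    [1, 0, -0.019, 0, 0, 0, 0],
    [1, 0, 0, 0.022, 0, 0, 0],
    [1, 0, 0, 0.022, 0, 0, 0],
    [1, 0.01, 0, 0, 0, 0, 0],
    [1, 0.01, 0, 0, 0, 0, 0],
    [1, 0, 0, 0, 0, 0, 0],
    [1, 0, 0, 0, 0, 0, 0],
  ],
)

```text
time_s: 8.52
tool_pos: [0.5285, 0.0627, 0.27]
tool_rot: [180.0, -0.1, 16.2]
force: [0.2, 0.4, -0.1]
grip_width: 0.0007
```

Call:
jog_arm(
  rows=[
    [1, 0.005, 0, 0.0005, 0, 0, 0],
    [1, 0.005, 0, 0.0005, 0, 0, 0],
    [1, 0.004, 0, 0.0005, 0, 0, 0],
    [1, 0.0035, 0, 0.0005, 0, 0, 0],
    [1, 0.0045, 0, 0.0015, 0, 0, 0],
    [1, 0.0045, 0, 0.0015, 0, 0, 0],
    [1, 0.004, 0, 0.002, 0, 0, 0],
  ],
)

```text
time_s: 9.1
tool_pos: [0.5566, 0.0709, 0.2617]
tool_rot: [-180.0, -0.0, 16.2]
force: [-1.9, -0.4, 2.6]
grip_width: 0.0005
```

Call:
jog_arm(
  rows=[
    [1, 0.004, 0, 0.0025, 0, 0, 0],
    [1, 0.0035, 0, 0.0025, 0, 0, 0],
    [1, 0.0035, 0, 0.0025, 0, 0, 0],
    [1, 0, 0, 0, 0, 0, 0],
  ],
)

```text
time_s: 9.43
tool_pos: [0.5672, 0.0742, 0.2536]
tool_rot: [180.0, -0.0, 16.2]
force: [-0.2, -0.1, 0.0]
grip_width: 0.0006
```

Call:
jog_arm(
  rows=[
    [1, 0.0025, 0, 0.001, 0, 0, 0],
    [1, 0.0025, 0, 0.001, 0, 0, 0],
  ],
)

```text
time_s: 9.6
tool_pos: [0.5713, 0.0752, 0.2519]
tool_rot: [-180.0, 0.1, 16.2]
force: [-3.3, -0.6, -0.9]
grip_width: 0.0004
```

Call:
jog_arm(
  rows=[
    [1, -0.006, 0, 0, 0, 0, 0],
    [1, -0.004, 0, -0.02, 0, 0, 0],
    [1, 0, 0, -0.025, 0, 0, 0],
    [1, 0, 0, 0, 0, 0, 0],
  ],
)

```text
time_s: 9.93
tool_pos: [0.5635, 0.0722, 0.3019]
tool_rot: [-180.0, -0.5, 16.2]
force: [2.3, 0.2, 1.3]
grip_width: 0.0003
```

```bash
cat >> h.py <<'E'
A0=np.array([.5600,.0718]);c,s=np.cos(np.radians(16.3)),np.sin(np.radians(16.3))
def look(fn):
    o=status.get_obs();w=o['tool_pos'][:2]-A0
    print(o['time_s'],o['tool_pos'].round(4),o['force'].round(1),'tip jig x,dy,z',(c*w[0]+s*w[1]).round(4),(-s*w[0]+c*w[1]).round(4),(o['tool_pos'][2]-.182).round(4))
    im,d=shot('side');rc=np.argwhere(red(im));print(len(rc))
    if len(rc):
        for z in np.arange(.045,.095,.008):
            w=at_z('side',rc.mean(0),z)[0,:2]-A0;x,y=c*w[0]+s*w[1],-s*w[0]+c*w[1]
            print(z.round(3),'x',x.round(4),'dy',y.round(4),'arc r',np.hypot(x,z-.04).round(4),'th',np.arctan2(x,z-.04).round(2))
    cv2.imwrite('pics/'+fn,cv2.resize(im[130:250,250:370],None,fx=5,fy=5,interpolation=cv2.INTER_CUBIC)[:,:,::-1])
E
python3 -c "from h import *;look('c4.png')"
```

```text
9.9333 [0.5635 0.0722 0.3019] [2.3 0.2 1.3] tip jig x,dy,z 0.0035 -0.0006 0.1199
65
0.045 x 0.0473 dy 0.0344 arc r 0.0476 th 1.47
0.053 x 0.0443 dy 0.0266 arc r 0.0461 th 1.29
0.061 x 0.0412 dy 0.0187 arc r 0.0463 th 1.1
0.069 x 0.0382 dy 0.0108 arc r 0.0479 th 0.92
0.077 x 0.0351 dy 0.003 arc r 0.051 th 0.76
0.085 x 0.0321 dy -0.0049 arc r 0.0553 th 0.62
0.093 x 0.029 dy -0.0128 arc r 0.0604 th 0.5
```

View pics/c4.png

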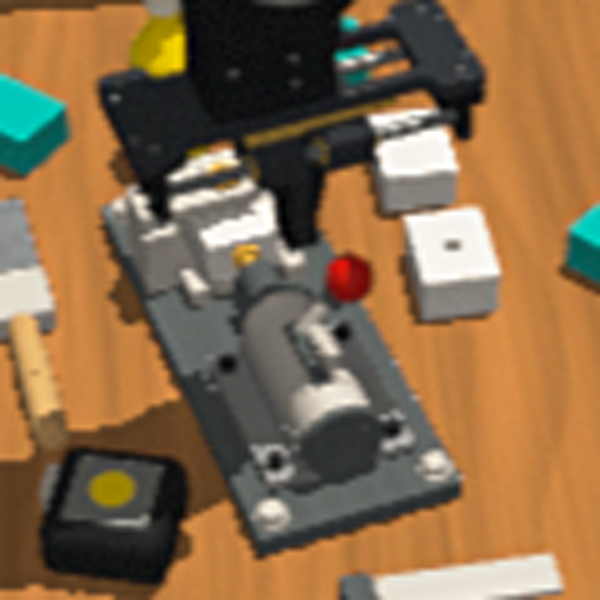

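The crop shows the ball at (348, 277), turned down about 45° on the +x side, so the pin is in the short leg. Next I press it down from above.

Call:
jog_arm(
  rows=[
    [1, 0.021, 0, 0, 0, 0, 0],
    [1, 0.021, 0, 0, 0, 0, 0],
    [1, 0, 0, 0.012, 0, 0, 0],
    [1, 0, 0, 0.012, 0, 0, 0],
    [1, 0, 0, 0.004, 0, 0, 0],
    [1, 0.001, 0, 0.004, 0, 0, 0],
    [1, 0.001, 0, 0.004, 0, 0, 0],
  ],
)

```text
time_s: 10.57
tool_pos: [0.6088, 0.0862, 0.2658]
tool_rot: [179.9, -1.1, 16.2]
force: [13.5, 3.8, 14.7]
grip_width: 0.0007
```

Call:
jog_arm(
  rows=[
    [1, 0.001, 0, 0.003, 0, 0, 0],
    [1, 0.001, 0, 0.003, 0, 0, 0],
    [1, 0.001, 0, 0.003, 0, 0, 0],
  ],
)

```text
time_s: 10.82
tool_pos: [0.6133, 0.0876, 0.2583]
tool_rot: [179.9, -1.5, 16.3]
force: [16.1, 5.1, 14.1]
grip_width: -0.0002
```

Call:
jog_arm(
  rows=[
    [1, 0.001, 0, 0.002, 0, 0, 0],
    [1, 0.001, 0, 0.002, 0, 0, 0],
    [1, 0, 0, 0.002, 0, 0, 0],
  ],
)

```text
time_s: 11.07
tool_pos: [0.616, 0.0885, 0.2526]
tool_rot: [179.9, -1.6, 16.3]
force: [18.4, 6.5, 12.1]
grip_width: 0.0006
```

The tool is being forced outward (+18 N in x), so the tip's inner edge sits outboard of the ball. I back off and look.

Call:
jog_arm(
  rows=[
    [1, 0, 0, -0.02, 0, 0, 0],
    [1, 0, 0, -0.025, 0, 0, 0],
    [1, 0, 0, -0.015, 0, 0, 0],
    [1, 0, 0, 0, 0, 0, 0],
  ],
)

```text
time_s: 11.4
tool_pos: [0.6092, 0.0856, 0.3085]
tool_rot: [-180.0, -0.2, 16.2]
force: [0.9, 0.2, 0.8]
grip_width: 0.0003
```

```bash
python3 -c "from h import *;look('c5.png')"
```

```text
11.4 [0.6092 0.0856 0.3085] [0.9 0.2 0.8] tip jig x,dy,z 0.0511 -0.0005 0.1265
64
0.045 x 0.0548 dy 0.0159 arc r 0.055 th 1.48
0.053 x 0.0517 dy 0.0082 arc r 0.0533 th 1.32
0.061 x 0.0486 dy 0.0004 arc r 0.0529 th 1.16
0.069 x 0.0455 dy -0.0073 arc r 0.0539 th 1.0
0.077 x 0.0424 dy -0.015 arc r 0.0563 th 0.85
0.085 x 0.0393 dy -0.0227 arc r 0.0597 th 0.72
0.093 x 0.0362 dy -0.0304 arc r 0.0642 th 0.6
```

View pics/c5.png

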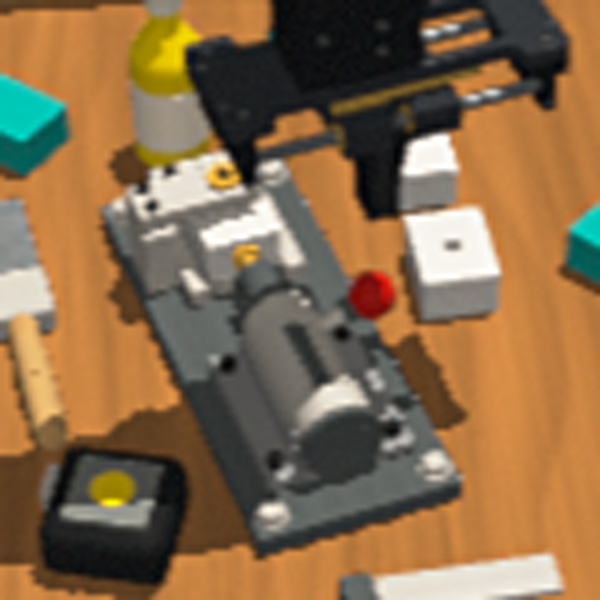

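The ball did advance. It is now at crop (372, 294), about 1.16 rad turned. I reposition the tip a few mm inboard and press straight down.

Call:
jog_arm(
  rows=[
    [1, -0.004, 0, 0.02, 0, 0, 0],
    [1, 0, 0, 0.02, 0, 0, 0],
    [1, 0, 0, 0.006, 0, 0, 0],
    [1, 0, 0, 0.003, 0, 0, 0],
    [1, 0, 0, 0.003, 0, 0, 0],
    [1, 0, 0, 0.002, 0, 0, 0],
  ],
)

```text
time_s: 11.95
tool_pos: [0.605, 0.0852, 0.252]
tool_rot: [-180.0, 0.0, 16.2]
force: [-0.7, 1.5, 1.2]
grip_width: 0.0002
```

Call:
jog_arm(
  rows=[
    [1, 0, 0, 0.002, 0, 0, 0],
    [1, 0, 0, 0.002, 0, 0, 0],
    [1, 0, 0, 0.002, 0, 0, 0],
  ],
)

```text
time_s: 12.2
tool_pos: [0.6061, 0.0854, 0.2474]
tool_rot: [-180.0, -0.2, 16.2]
force: [0.5, 0.9, 12.3]
grip_width: 0.0002
```

Call:
jog_arm(
  rows=[
    [1, 0, 0, 0.0015, 0, 0, 0],
    [1, 0, 0, 0.0015, 0, 0, 0],
  ],
)

```text
time_s: 12.37
tool_pos: [0.6064, 0.0849, 0.2468]
tool_rot: [-180.0, -0.2, 16.2]
force: [-5.6, -0.1, 22.6]
grip_width: -0.0
```

The tip height is 0.0648 (0.0656 expected at the end of the leg) and force is climbing with almost no motion, so this is the end. I give one last small press, then come away.

Call:
jog_arm(
  rows=[
    [1, 0, 0, 0.0015, 0, 0, 0],
    [1, 0, 0, 0, 0, 0, 0],
  ],
)

```text
time_s: 12.53
tool_pos: [0.6065, 0.0845, 0.2467]
tool_rot: [-179.9, -0.3, 16.2]
force: [-6.1, -0.4, 24.5]
grip_width: 0.0007
```

Call:
jog_arm(
  rows=[
    [1, 0, 0, -0.02, 0, 0, 0],
    [1, 0, 0, -0.03, 0, 0, 0],
    [1, 0, 0, -0.035, 0, 0, 0],
    [1, 0, 0, -0.035, 0, 0, 0],
    [1, 0, 0, -0.03, 0, 0, 0],
    [1, -0.03, -0.03, 0, 0, 0, 0],
    [1, -0.03, -0.03, 0, 0, 0, 0],
    [1, -0.03, -0.03, 0, 0, 0, 0],
    [1, -0.03, -0.03, 0, 0, 0, 0],
    [1, -0.03, -0.03, 0, 0, 0, 0],
    [1, 0, 0, 0, 0, 0, 0],
  ],
)

```text
time_s: 13.45
tool_pos: [0.4166, 0.1893, 0.3913]
tool_rot: [-179.8, 0.2, 16.8]
force: [0.5, -0.1, 0.2]
grip_width: 0.0007
```

```bash
python3 -c "
from h import *;look('c6.png')
im,d=shot('top');print('top red',np.argwhere(red(im)).mean(0), at_z('top',np.argwhere(red(im)).mean(0),.0516))
print('ball expected',A0+np.array([c,s])*.0517)
cv2.imwrite('pics/c7.png',cv2.resize(im[160:250,220:380],None,fx=5,fy=5,interpolation=cv2.INTER_CUBIC)[:,:,::-1])"
```

```text
13.45 [0.4166 0.1893 0.3913] [ 0.5 -0.1  0.2] tip jig x,dy,z -0.1047 0.1531 0.2093
62
0.045 x 0.0545 dy 0.0056 arc r 0.0547 th 1.48
0.053 x 0.0514 dy -0.0021 arc r 0.053 th 1.32
0.061 x 0.0483 dy -0.0097 arc r 0.0527 th 1.16
0.069 x 0.0452 dy -0.0173 arc r 0.0537 th 1.0
0.077 x 0.0421 dy -0.025 arc r 0.056 th 0.85
0.085 x 0.039 dy -0.0326 arc r 0.0595 th 0.71
0.093 x 0.0359 dy -0.0402 arc r 0.064 th 0.6
top red [190.21428571 301.38095238] [[0.61108402 0.08468072 0.0516    ]]
ball expected [0.60962193 0.08631047]
```

View pics/c6.png

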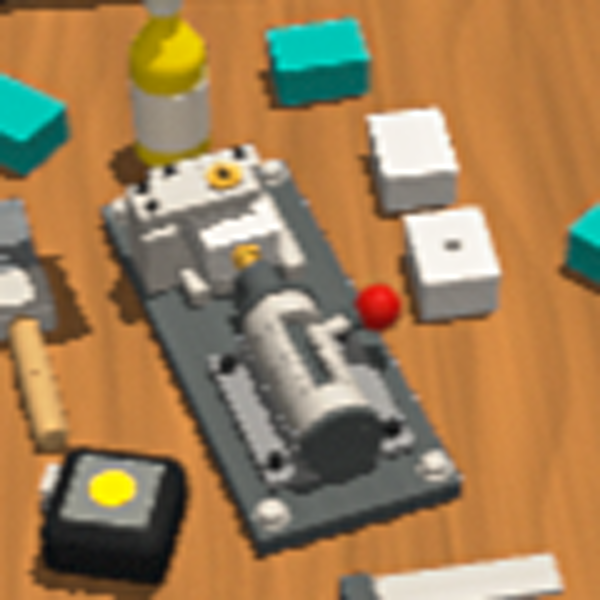

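View pics/c7.png

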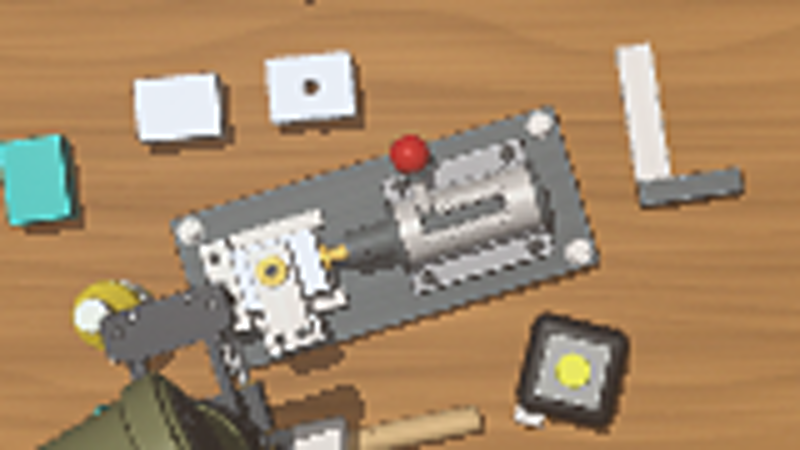

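The ball now sits beside the tube at side-crop (378, 307) and top-crop (408, 154), at the end of the short leg. The nose bears on the block, the other things have not moved, and the gripper is clear.

```bash
python3 -c "from h import *;env.sign_off()"
```

```text
the job is handed in; nothing more can be done
```

The block is clamped as far as my checks show, and I handed the job in at about 13.5 s. I pushed only with the shut fingertips.

- **Plunger forward:** I pushed the ball 33.6 mm along the slot, until the force rose to about 20 N with almost no more movement. The last pictures show the nose bearing on the block. I did not measure the gap between block and end stop directly.
- **Handle locked:** I pushed the ball over from the −x side to about 45°, then down from above until it stalled at about 25 N. The fingertips stopped at 0.065 m, against 0.0656 m expected at the end of the short leg. The cameras put the handle at about 1.32 rad (target 1.35), and the ball within about 2 mm of where it should be, both within camera error.
- **One correction:** the first downward press was too far outboard, and the ball forced the tool outward with about 18 N. The ball still moved on the right way. I backed off, moved the tip inboard and finished.
- **Surroundings:** in the last pictures the things around the jig that show had not moved. The gripper was clear of everything, with the measured force near 0 N.

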